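# Lay out vacuum parts for refitting, in reverse order

### The job

The four parts of a vacuum port stand in the black-ended rack in the order in which they came off. Move them to the red-ended rack in the reverse order, ready for refitting: seen from the robot, the part at the left end goes to the right end, the second from the left becomes the second from the right, and so on. Set each one down in the middle of its bay the same way up as it stood, let go, and on the way do not knock the pipe stub or the feedthrough over.

Things in the scene. Friction and masses are not known exactly. Their poses are not given: they have to be found in the camera images.
- pipe_stub: bare metal stub of pipe, open at the top, standing on a flange: tube 28 mm across, 60 mm high in all, with a foot flange 40 mm across and 4 to 6 mm thick; 0.12 kg. Origin: centre of its underside; z up
- feedthrough: a round metal flange, 70 mm across and 13 mm thick, lying flat, with an upright ceramic stem on its middle (20 mm across, from 13 to 34 mm above the underside) and a thin copper pin on top up to 59 mm (4 mm thick); 0.34 kg. Origin: centre of its underside; z up
- centering_ring: a small flat metal ring with a black rubber O-ring round it, 39 mm across, 8 mm high, lying flat, 0.03 kg. Origin: centre of its underside; z up
- pipe_stub_pad: the blue pad: a fixed flat plastic pad, 104 x 76 x 6 mm, in the rack the parts start in; the pipe stub stands on it at the start and it stays where it is. Origin: centre of its underside; x across the row, y along the row, z up
- feedthrough_pad: the green pad: a fixed flat plastic pad, 104 x 76 x 6 mm, in the rack the parts start in; the feedthrough stands on it at the start and it stays where it is. Origin: centre of its underside; x across the row, y along the row, z up
- centering_ring_pad: the yellow pad: a fixed flat plastic pad, 104 x 76 x 6 mm, in the rack the parts start in; the centering ring stands on it at the start and it stays where it is. Origin: centre of its underside; x across the row, y along the row, z up
- plug_pad: the red-brown pad: a fixed flat plastic pad, 104 x 76 x 6 mm, in the rack the parts start in; the plug stands on it at the start and it stays where it is. Origin: centre of its underside; x across the row, y along the row, z up
- strip_rack: fixed rack with black end cheeks, where the parts start: aluminium base 112 x 330 x 8 mm with four coloured pads in a row, pad tops 14 mm above the table; cheeks 20 mm high, 165 to 173 mm from the middle. Origin: centre of its underside on the table; y along the row to the left end seen from the robot, x across the row away from the robot, z up. Pad centres at y = +120, +40, -40, -120 mm
- assembly_rack: fixed rack with red end cheeks, empty at the start, of the same form: four flat light grey bays 104 x 76 mm in a row, no walls between them, tops 14 mm above the table. Origin: centre of its underside; y along the row to the left end seen from the robot, x across the row away from the robot, z up. Bay centres at x = 0, y = +120, +40, -40, -120 mm
- plug: grey cable plug, lying flat, 66 mm long in its own x, 40 mm wide in its own y (straight-sided from x = -23 to +5 mm, then tapering to the cable end at +x), 14 mm high, 0.03 kg. Origin: underside, below the centre of its outline; z up. At the start its x lies along the row
There are look-alikes about, which are no part of the job. What is shaped like the pipe_stub but purple is not meant. What is shaped like the feedthrough but blue is not meant.

How it is judged:
At the end, for the whole second after the job is handed in: Each part rests released in the red-ended rack's bay that mirrors its start (its pad marks it): origin within 15 mm of bay centre across the row, 12 mm along it, underside within 5 mm of the bay top, upright within 0.12 rad, under 0.02 m/s and 0.2 rad/s (x of pipe_stub in the frame of assembly_rack between -0.015 and 0.015 m and z of pipe_stub in the frame of assembly_rack between 0.009 and 0.019 m and angle between each of pipe_stub, feedthrough, centering_ring, plug's own z axis and vertical below 0.12 rad and linear speed of each of pipe_stub, feedthrough, centering_ring, plug below 0.02 m/s and angular speed of each of pipe_stub, feedthrough, centering_ring, plug below 0.2 rad/s and contact force between each of pipe_stub, feedthrough, centering_ring, plug and the fingers below 0.1 N and ((y of pipe_stub_pad in the frame of strip_rack between 0.1 and 0.14 m and y of pipe_stub in the frame of assembly_rack between -0.132 and -0.108 m) or (y of pipe_stub_pad in the frame of strip_rack between 0.02 and 0.06 m and y of pipe_stub in the frame of assembly_rack between -0.052 and -0.028 m) or (y of pipe_stub_pad in the frame of strip_rack between -0.06 and -0.02 m and y of pipe_stub in the frame of assembly_rack between 0.028 and 0.052 m) or (y of pipe_stub_pad in the frame of strip_rack between -0.14 and -0.1 m and y of pipe_stub in the frame of assembly_rack between 0.108 and 0.132 m)) and x of feedthrough in the frame of assembly_rack between -0.015 and 0.015 m and z of feedthrough in the frame of assembly_rack between 0.009 and 0.019 m and ((y of feedthrough_pad in the frame of strip_rack between 0.1 and 0.14 m and y of feedthrough in the frame of assembly_rack between -0.132 and -0.108 m) or (y of feedthrough_pad in the frame of strip_rack between 0.02 and 0.06 m and y of feedthrough in the frame of assembly_rack between -0.052 and -0.028 m) or (y of feedthrough_pad in the frame of strip_rack between -0.06 and -0.02 m and y of feedthrough in the frame of assembly_rack between 0.028 and 0.052 m) or (y of feedthrough_pad in the frame of strip_rack between -0.14 and -0.1 m and y of feedthrough in the frame of assembly_rack between 0.108 and 0.132 m)) and x of centering_ring in the frame of assembly_rack between -0.015 and 0.015 m and z of centering_ring in the frame of assembly_rack between 0.009 and 0.019 m and ((y of centering_ring_pad in the frame of strip_rack between 0.1 and 0.14 m and y of centering_ring in the frame of assembly_rack between -0.132 and -0.108 m) or (y of centering_ring_pad in the frame of strip_rack between 0.02 and 0.06 m and y of centering_ring in the frame of assembly_rack between -0.052 and -0.028 m) or (y of centering_ring_pad in the frame of strip_rack between -0.06 and -0.02 m and y of centering_ring in the frame of assembly_rack between 0.028 and 0.052 m) or (y of centering_ring_pad in the frame of strip_rack between -0.14 and -0.1 m and y of centering_ring in the frame of assembly_rack between 0.108 and 0.132 m)) and x of plug in the frame of assembly_rack between -0.015 and 0.015 m and z of plug in the frame of assembly_rack between 0.009 and 0.019 m and ((y of plug_pad in the frame of strip_rack between 0.1 and 0.14 m and y of plug in the frame of assembly_rack between -0.132 and -0.108 m) or (y of plug_pad in the frame of strip_rack between 0.02 and 0.06 m and y of plug in the frame of assembly_rack between -0.052 and -0.028 m) or (y of plug_pad in the frame of strip_rack between -0.06 and -0.02 m and y of plug in the frame of assembly_rack between 0.028 and 0.052 m) or (y of plug_pad in the frame of strip_rack between -0.14 and -0.1 m and y of plug in the frame of assembly_rack between 0.108 and 0.132 m))); the robot touches nothing.
It fails at once if the pipe stub is knocked over (more than 1 rad from upright) (angle between pipe_stub's own z axis and vertical above 1 rad).
It fails at once if the feedthrough is knocked over (more than 1 rad from upright) (angle between feedthrough's own z axis and vertical above 1 rad).
It also fails if it takes over 115 s, if anything falls off the work surface, if the arm or the gripper's body presses on something with over 40 N, if the wrist force passes 120 N, or if a joint passes its speed limit or range.

### The arm

A 7-joint arm with a two-finger parallel gripper is mounted at the origin on a cart in front of the work surface, level with it; the furniture and walls round the work are solid. World frame = base frame: x ahead of the robot, y to its left, z up, the work surface at z = 0. Lengths are in m, angles in rad, forces in N, time in s.
With the tool pointing down it reaches from about 0.4 to 0.85 m from the base axis. Payload 10.4 kg.
Tool frame: the origin (TCP) lies at the very end of the fingers, on their centre line; the grasp point (between the pads) lies 19 mm behind it; x points along the fingers, z is the direction in which the jaws open and shut, and the axes are right-handed (so a half turn about x gives the same grasp; the last joint's range is limited). The gripper opens to 85 mm and grips with 20 to 120 N. Pads are 22 mm wide; open, the fingers measure 114 mm over their backs; the gripper's body (76 mm by 85 mm) begins 54 mm behind the grasp point. The pads swing forward as they close: fully open they stand 13 mm farther back than shut.
Start: joints at [1.196, 0.332, -0.065, 1.46, 0.022, 1.35, -0.088], TCP at [0.215, -0.587, 0.231] pointing down, gripper open.
Joint ranges: [-2.6, 2.6], [-0.5, 2.12], [-1.47, 1.34], [0.16, 2.42], [-1.27, 4.41], [0.06, 2.06], [-2.6, 2.6]. Speed limits (rad/s): [2.22, 2.22, 2.79, 2.79, 3.14, 3.14, 3.14].

### API

Orientations are given as a unit quaternion [x, y, z, w].
In Python, from workcell import get_obs, camera, camera_info, hand_in gives the robot as it stands.
- The arm moves only by the tool move_arm, never from a script. Its argument "motion" is text: rows parted by semicolons, each of 4 numbers parted by spaces: the shift along the world's x, y, z in m, then the turn about the world's z in rad. In form: tx ty tz spin; .... A call has 1 to 10 rows; each row is the pose to reach, as a shift and turn from the pose commanded when the call began; what a row does not reach only later rows make up. A row lasts 1/8 s, in which the tool goes at most 62.5 mm and 10.7 degrees, less where a joint would pass 70% of its speed; a pose out of reach is approached as far as the arm can. A call with a gripper value outside its range is refused whole. "grip" is the opening, from 0 (shut) to 1 (fully open), set as the call begins (left out, the last holds). The fingers move at their own pace and stop on an object; "force" is the grip in N (left out, the last holds). Time passes only in rows, so rows that repeat a pose let the fingers close. It gives the time, the measured TCP pose, the force and the opening at its end, in the units of the state.
- get_obs(): the state, without advancing time (a new reading comes with each control period).
- camera(name): name is "scene" or "top" or "wrist"; returns (picture, depth): 384x512x3 uint8, red, green, blue; 384x512 float32, m along the optical axis (not along the pixel's ray), 0 where there is no reading.
- camera_info(name): a dict with "camera_matrix" (3x3 intrinsics, pixels), "eye" and "attitude" of the camera in the world. Camera axes: x right, y up, looking along -z (the intrinsics and any distortion apply to the point x, -y, -z); pixel columns grow to the right and rows downward; lengths in m; the calibration is good to about 2 mm. A picture is of the moment at which its call begins: read the wrist's pose just before it. camera_info takes no time and is no camera call; for the wrist camera it gives the pose at the moment of the call.
- hand_in(): hands the job in, once; it reports no verdict.
The state is a dict: "clock": time; "joint_pos": joint angles; "joint_velocities": joint speeds; "tau": joint torques, N m; "position": TCP position; "ee_rot": TCP orientation; "ft_force": force on the tool from outside, world axes, zero at the start; "torque": the same for the moment, N m; "grip_width": opening from 0.0 (shut) to 1.0 (fully open).
Only numpy, scipy, OpenCV 4.12 (cv2) and the standard library are available. Lean on these libraries where they do the work, as an engineer would, in place of code of your own. Each camera call takes 0.05 s, during which the arm holds its last target.

## Working session

There is one attempt and no reset: what is moved stays moved. The work goes in short steps, Python scripts to look and compute and a tool call to move; the robot and the scene stay as the last step left them, time stands still between calls to the robot, and variables do not carry over. Pictures are saved under pics/ and viewed, and the job is handed in when it is done.

Besides the shell and the picture viewer there is one more tool, called after "Request:" by a JSON object that holds its "method" and its "body", one argument or row to a line. move_arm: Moves the arm, as the interface text tells. Its arguments: {"type":"object","properties":{"motion":{"type":"string"},"grip":{"type":"number"},"force":{"type":"number"}},"required":["motion"]}

```bash
mkdir -p pics
cat > h.py <<'E'
import numpy as np, cv2
from workcell import get_obs, camera, camera_info, hand_in
from scipy.spatial.transform import Rotation as R
def shot(name,fn=None):
    ci=camera_info(name); p,d=camera(name)
    if fn: cv2.imwrite('pics/'+fn+'.png',p[:,:,::-1])
    np.savez('/tmp/'+name+'.npz',p=p,d=d,K=ci['camera_matrix'],eye=ci['eye'],att=np.array(ci['attitude']))
    return p,d,ci
def rot(att):
    a=np.array(att,float)
    return a if a.shape==(3,3) else R.from_quat(a).as_matrix()
def cloud(d,ci):
    K=np.array(ci['camera_matrix']);h,w=d.shape
    u,v=np.meshgrid(np.arange(w),np.arange(h))
    X=np.stack([(u-K[0,2])/K[0,0]*d,-(v-K[1,2])/K[1,1]*d,-d],-1)
    return X@rot(ci['attitude']).T+np.array(ci['eye'])
E
python3 - <<'E'
from h import *
o=get_obs();print(o)
for n in('top','scene','wrist'):
    p,d,ci=shot(n,n+'0');print(n,ci)
E
```

```text
{'clock': 0.0, 'joint_pos': array([ 1.19640588,  0.33287536, -0.06476342,  1.46095999,  0.02160805,
        1.34988272, -0.08851323]), 'joint_velocities': array([-0.001065  ,  0.00059999, -0.00062146,  0.00217661,  0.00094354,
       -0.00036374,  0.00045109]), 'tau': array([-9.72427370e-04, -6.25444579e+01,  4.85888659e-02, -3.91603732e+01,
        1.61546742e-02,  1.00421111e-02, -1.69531514e-06]), 'position': array([ 0.21525913, -0.58635661,  0.230505  ]), 'ee_rot': array([ 0.40504349,  0.58021878, -0.40449645,  0.5793691 ]), 'ft_force': array([0.90267578, 0.28713918, 0.22221575]), 'torque': array([-0.03702379,  0.03410769,  0.00871318]), 'grip_width': 1.000643304052817}
top {'camera_matrix': array([[465.51728699,   0.        , 247.25956514],
       [  0.        , 465.51728699, 196.33686357],
       [  0.        ,   0.        ,   1.        ]]), 'eye': array([0.19888222, 0.14811085, 1.44760846]), 'attitude': array([-0.07435563,  0.07696296,  0.73156761, -0.67331774])}
scene {'camera_matrix': array([[490.1276427 ,   0.        , 257.70737863],
       [  0.        , 490.1276427 , 188.88519896],
       [  0.        ,   0.        ,   1.        ]]), 'eye': array([-0.31374112,  1.1320577 ,  1.04732714]), 'attitude': array([-0.14822947,  0.41203499,  0.8533732 , -0.28285929])}
wrist {'camera_matrix': array([[288.84320405,   0.        , 256.87048355],
       [  0.        , 288.84320405, 197.79795184],
       [  0.        ,   0.        ,   1.        ]]), 'eye': array([ 0.28696133, -0.55928226,  0.37257147]), 'attitude': array([-0.12408207,  0.08755854, -0.56598067,  0.81031045])}
```

View pics/top0.png

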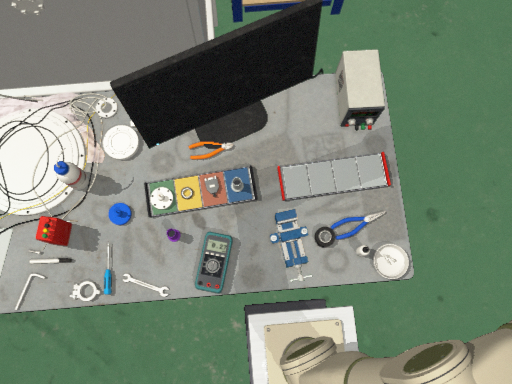

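View pics/scene0.png

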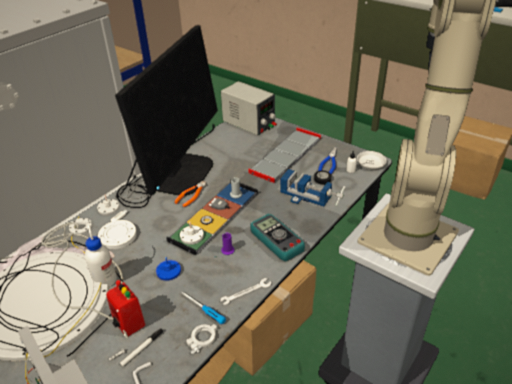

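View pics/wrist0.png

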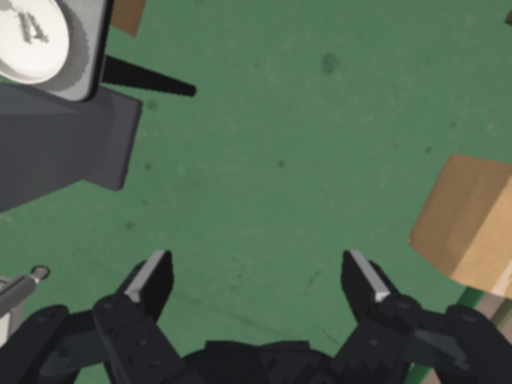

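The top view shows the strip rack around pixels (145..257, 168..215). From left to right it holds green with the feedthrough, yellow with the ring, red-brown with the plug, and blue with the pipe stub. The assembly rack is at (278..390, 155..198), and the monitor leans in behind both. Next I'll measure positions.

```bash
cat >> h.py <<'E'
def load(name):
    z=np.load('/tmp/'+name+'.npz'); ci=dict(camera_matrix=z['K'],eye=z['eye'],attitude=z['att']); return z['p'],z['d'],ci
def px(ci,u,v,z):
    K=np.array(ci['camera_matrix']);r=rot(ci['attitude'])@np.array([(u-K[0,2])/K[0,0],-(v-K[1,2])/K[1,1],-1]);e=np.array(ci['eye'])
    return e+r*(z-e[2])/r[2]
def proj(ci,P):
    K=np.array(ci['camera_matrix']);c=(np.array(P)-ci['eye'])@rot(ci['attitude']);return K[0,0]*c[...,0]/-c[...,2]+K[0,2],K[1,1]*c[...,1]/c[...,2]+K[1,2]
E
python3 - <<'E'
from h import *
p,d,ci=load('top'); C=cloud(d,ci)
for n,u,v in [('table',230,230),('monitor bot',147,143),('montop',318,5),('mon lower right',268,110),('bay',330,177),('box',362,80),('vice',290,235),('pliers',355,222)]:
    print(n,C[v,u].round(3))
big=cv2.resize(p[130:240,130:400],None,fx=2.9,fy=2.9,interpolation=cv2.INTER_CUBIC)
cv2.imwrite('pics/t1.png',big[:,:,::-1])
# height map of monitor over table
m=(C[...,2]>.1)&(C[...,0]>.35)&(C[...,0]<.9)&(C[...,1]<.5)&(C[...,1]>-.5)
P=C[m]
for y in np.arange(-.5,.5,.1):
    q=P[(P[:,1]>y)&(P[:,1]<y+.1)]
    if len(q): print(y.round(2),'minx',q[:,0].min().round(3),'z there',q[q[:,0].argmin(),2].round(3),'zmax',q[:,2].max().round(3))
E
```

```text
table [0.41  0.192 0.005]
monitor bot [0.662 0.409 0.159]
montop [ 0.875 -0.074  0.445]
mon lower right [0.798 0.037 0.005]
bay [ 0.55  -0.136  0.019]
box [ 0.81  -0.243  0.148]
vice [0.372 0.013 0.061]
pliers [ 0.403 -0.201  0.   ]
-0.4 minx 0.736 z there 0.144 zmax 0.153
-0.3 minx 0.713 z there 0.105 zmax 0.156
-0.2 minx 0.717 z there 0.119 zmax 0.155
-0.1 minx 0.807 z there 0.13 zmax 0.458
-0.0 minx 0.77 z there 0.13 zmax 0.459
0.1 minx 0.734 z there 0.136 zmax 0.458
0.2 minx 0.699 z there 0.125 zmax 0.458
0.3 minx 0.662 z there 0.138 zmax 0.458
0.4 minx 0.657 z there 0.138 zmax 0.457
```

View pics/t1.png

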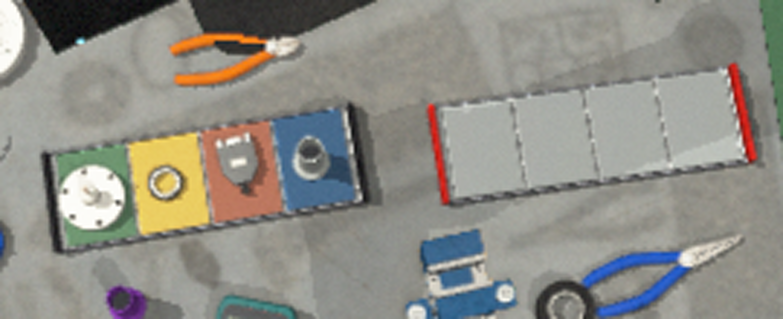

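Run:
```python
from h import *
p,d,ci=load('top'); C=cloud(d,ci)
for att in [R.from_quat(get_obs()['ee_rot']).as_matrix()]: print('tool x',att[:,0].round(3),'z',att[:,2].round(3))
hsv=cv2.cvtColor(p,cv2.COLOR_RGB2HSV)
def show(mask,z,name):
    n,l,s,c=cv2.connectedComponentsWithStats(mask.astype(np.uint8))
    for i in range(1,n):
        if s[i,4]>25:
            q=np.argwhere(l==i)[:,::-1].astype(np.float32)
            W=np.array([px(ci,u,v,z)[:2] for u,v in q],np.float32)
            r=cv2.minAreaRect(W*1000)
            print(name,s[i,4],np.round(r[0],1),np.round(r[1],1),round(r[2],1),'mean',W.mean(0).round(4))
H,S,V=[hsv[...,i].astype(int) for i in range(3)]
roi=np.zeros(H.shape,bool);roi[140:225,135:400]=1
show(roi&(((H<6)|(H>174))&(S>150)),.02,'red')
show(roi&((H>20)&(H<30)&(S>120)),.014,'yellow')
show(roi&((H>40)&(H<80)&(S>80)),.014,'green')
show(roi&((H>100)&(H<115)&(S>120)),.014,'blue')
show(roi&((H<13)&(S>80)&(S<160)),.014,'brown')
```

```text
tool x [-0.     0.001 -1.   ] z [ 0.345 -0.939 -0.001]
red 112 [ 563.3 -315.2] [109.7  10.4] 3.3 mean [ 0.5627 -0.3152]
red 75 [545.3  21.3] [108.7   6.8] 3.2 mean [0.5444 0.0212]
yellow 627 [538.6 315.8] [103.1  73.6] 4.9 mean [0.5378 0.315 ]
yellow 31 [539.  320.1] [15.8 16.4] 86.8 mean [0.5392 0.3202]
blue 442 [551.8 157.3] [100.2  70.6] 5.0 mean [0.553  0.1579]
blue 155 [441.9  18.4] [24.5 65. ] 9.4 mean [0.4417 0.018 ]
blue 115 [ 409.9 -176.2] [15.9 96.8] 6.6 mean [ 0.4095 -0.178 ]
brown 544 [544.9 236.4] [103.4  74.6] 5.0 mean [0.5396 0.235 ]
```

Request:
{"method": "move_arm", "body": {
  "motion": "0.04 0.045 0.01 0.13; 0.08 0.09 0.02 0.26; 0.12 0.135 0.03 0.39; 0.15 0.18 0.04 0.52; 0.18 0.23 0.05 0.65; 0.2 0.285 0.06 0.78; 0.22 0.34 0.07 0.91; 0.24 0.395 0.07 1.04; 0.26 0.45 0.07 1.17; 0.27 0.505 0.07 1.3",
  "grip": 1
}}

```text
clock: 1.4
position: [0.4857, -0.0797, 0.3012]
ee_rot: [-0.03, 0.706, 0.03, 0.706]
ft_force: [0.5, 0.1, 0.2]
grip_width: 0.999
```

Request:
{"method": "move_arm", "body": {
  "motion": "0.01 0.055 0 0; 0.02 0.11 0 0; 0.03 0.165 0 0; 0.04 0.22 0 0; 0.045 0.27 0 0; 0.045 0.27 0 0; 0.045 0.27 0 0"
}}

```text
clock: 2.28
position: [0.5304, 0.1877, 0.301]
ee_rot: [-0.029, 0.707, 0.028, 0.706]
ft_force: [0.6, -0.2, 0.5]
grip_width: 1.001
```

Run:
```python
from h import *
p,d,ci=shot('wrist','w1');o=get_obs();print(o['position'],R.from_quat(o['ee_rot']).as_matrix()[:,2],ci['eye'])
```

```text
[0.53063526 0.18696841 0.30111897] [ 9.96845320e-01  7.93683863e-02 -2.57988807e-04] [0.5240622  0.26500194 0.44292326]
```

View pics/w1.png

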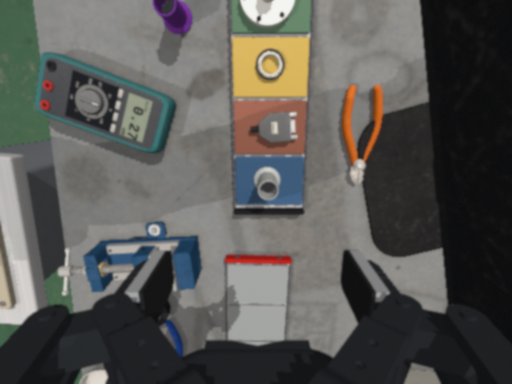

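The wrist view shows the rack upright in the frame: feedthrough at the top edge, ring (270,65), plug (277,128) with its cable end toward the robot, and stub (266,182). I'll enlarge this.

Run:
```python
from h import *
p,d,ci=load('wrist')
a=cv2.resize(p[30:120,225:320],None,fx=4,fy=4,interpolation=cv2.INTER_CUBIC)
b=cv2.resize(p[120:210,225:320],None,fx=4,fy=4,interpolation=cv2.INTER_CUBIC)
cv2.imwrite('pics/w1c.png',np.hstack([a,b])[:,:,::-1])
hsv=cv2.cvtColor(p,cv2.COLOR_RGB2HSV)
H,S,V=[hsv[...,i].astype(int) for i in range(3)]
roi=np.zeros(H.shape,bool);roi[0:215,225:320]=1
for n,m,z in [('yellow',(H>18)&(H<32)&(S>110),.014),('blue',(H>100)&(H<118)&(S>110),.014),('brown',(H<13)&(S>80),.014)]:
    k=cv2.connectedComponentsWithStats((m&roi).astype(np.uint8));i=1+np.argmax(k[2][1:,4])
    q=np.argwhere(k[1]==i)[:,::-1].astype(np.float32)
    W=np.array([px(ci,u,v,z)[:2] for u,v in q],np.float32);r=cv2.minAreaRect(W*1000)
    print(n,np.round(r[0],1),np.round(r[1],1),r[2])
```

```text
yellow [537.4 317.8] [103.6  73.8] 4.592945098876953
blue [550.5 159.6] [100.4  69.1] 4.616863250732422
brown [544.1 237.9] [103.3  73.2] 4.593966007232666
```

View pics/w1c.png

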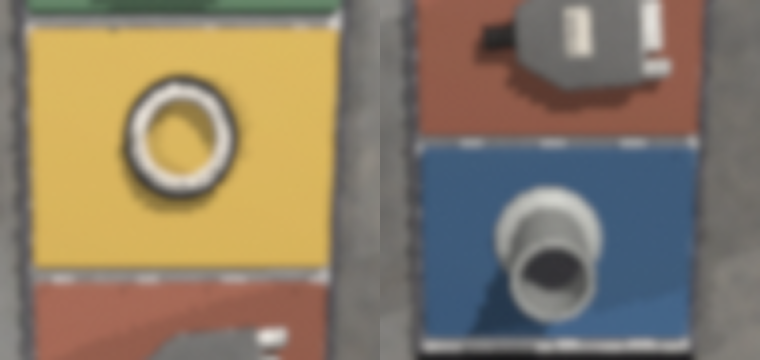

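Run:
```python
from h import *
p,d,ci=load('wrist')
for n,u,v,z in [('ring',270.2,64.2,.0215),('tube top',268.7,190.2,.074)]: print(n,px(ci,u-.5*0,v,z).round(4))
a=cv2.resize(p[98:160,235:315],None,fx=8,fy=8,interpolation=cv2.INTER_CUBIC)
cv2.imwrite('pics/w1d.png',a[:,:,::-1])
```

```text
ring [0.537  0.3207 0.0215]
tube top [0.5477 0.1611 0.074 ]
```

View pics/w1d.png

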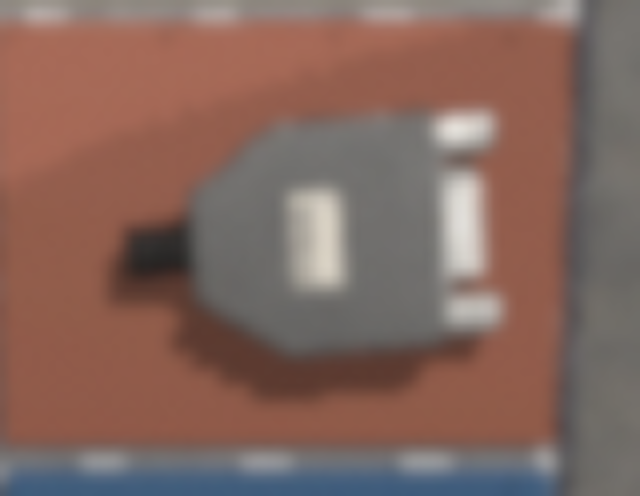

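Run:
```python
from h import *
p,d,ci=load('wrist')
f=lambda x,y,z: px(ci,235+x/8-.44,98+y/8-.44,z)
for n,x,y,z in [('cable end',128,252,.021),('conn mid',495,222,.021),('top L',285,122,.027),('top R',430,117,.027),('bot L',290,355,.027),('bot R',440,345,.027),('label',316,240,.028)]: print(n,f(x,y,z).round(4))
```

```text
cable end [0.517  0.2343 0.021 ]
conn mid [0.5815 0.2447 0.021 ]
top L [0.5425 0.2587 0.027 ]
top R [0.5674 0.2616 0.027 ]
bot L [0.5472 0.2192 0.027 ]
bot R [0.5736 0.2231 0.027 ]
label [0.5498 0.2395 0.028 ]
```

Request:
{"method": "move_arm", "body": {
  "motion": "0.017 -0.026 -0.05 0; 0.017 -0.026 -0.1 0; 0.017 -0.026 -0.15 0; 0.017 -0.026 -0.18 0; 0.017 -0.026 -0.18 0; 0.017 -0.026 -0.18 0",
  "grip": 0.6,
  "force": 40
}}

```text
clock: 3.08
position: [0.5483, 0.1617, 0.1229]
ee_rot: [-0.028, 0.706, 0.028, 0.707]
ft_force: [-0.1, 0.1, -0.3]
grip_width: 0.601
```

Run:
```python
from h import *
p,d,ci=shot('wrist','w2');o=get_obs();print(o['position'],o['joint_pos'],o['grip_width'])
```

```text
[0.54848061 0.16201638 0.12318708] [ 0.25998769  0.4031373  -0.76482066  1.705911    0.30281591  1.15209965
 -0.50886775] 0.5990962550475272
```

View pics/w2.png

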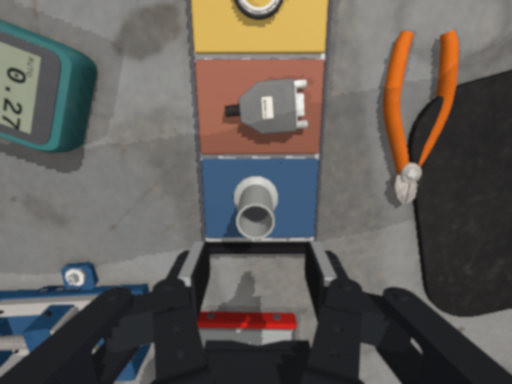

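The view shows the tube rim centred at about (256,221), the flange at (257,190), and the fingertips on either side of column 258.

Run:
```python
from h import *
p,d,ci=load('wrist')
a=cv2.resize(p[155:250,200:320],None,fx=6,fy=6,interpolation=cv2.INTER_CUBIC)
cv2.imwrite('pics/w2c.png',a[:,:,::-1]); print(px(ci,256,221.5,.074),px(ci,257,191,.019))
```

```text
[0.54745344 0.1615685  0.074     ] [0.54772989 0.1683193  0.019     ]
```

View pics/w2c.png

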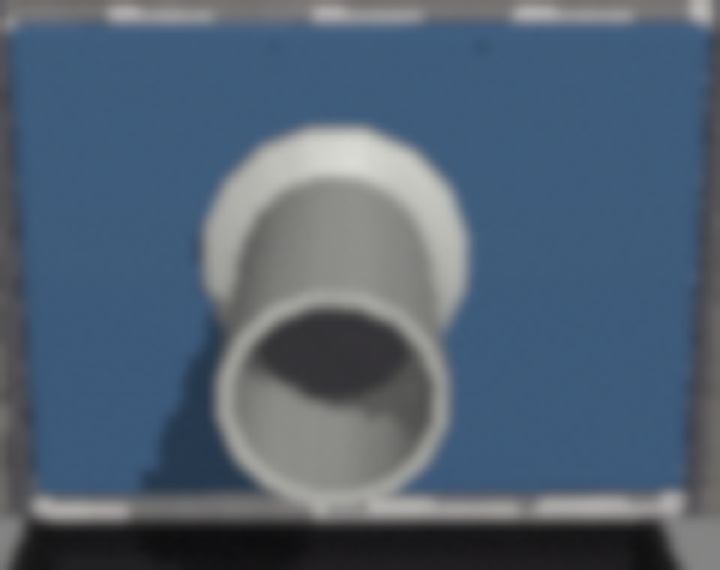

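Request:
{"method": "move_arm", "body": {
  "motion": "-0.001 0 -0.05 0; -0.001 0 -0.08 0; -0.001 0 -0.092 0; -0.001 0 -0.092 0; -0.001 0 -0.092 0"
}}

```text
clock: 3.75
position: [0.5475, 0.1626, 0.031]
ee_rot: [-0.028, 0.706, 0.029, 0.707]
ft_force: [0.1, -0.7, -0.2]
grip_width: 0.598
```

Request:
{"method": "move_arm", "body": {
  "motion": "0 0 0 0; 0 0 0 0; 0 0 0 0; 0 0 0 0; 0 0 0 0; 0 0 0 0; 0 0 0 0",
  "grip": 0,
  "force": 40
}}

```text
clock: 4.62
position: [0.5471, 0.1624, 0.0304]
ee_rot: [-0.029, 0.706, 0.029, 0.707]
ft_force: [-0.5, -0.9, 5.3]
grip_width: 0.322
```

Request:
{"method": "move_arm", "body": {
  "motion": "0 0 0.03 0; 0 0 0.07 0; 0 0 0.12 0; 0 0 0.14 0; 0 0 0.14 0"
}}

```text
clock: 5.25
position: [0.547, 0.1624, 0.1703]
ee_rot: [-0.029, 0.706, 0.029, 0.707]
ft_force: [0.9, 0.1, -2.0]
grip_width: 0.315
```

Request:
{"method": "move_arm", "body": {
  "motion": "0 -0.04 0 0; 0 -0.09 0 -0.03; 0 -0.14 0 -0.03; 0.001 -0.18 0 -0.03; 0.001 -0.189 0 -0.03; 0.001 -0.189 0 -0.03"
}}

```text
clock: 6.0
position: [0.5467, -0.0269, 0.1679]
ee_rot: [-0.017, 0.708, 0.018, 0.706]
ft_force: [-0.1, 0.6, -0.4]
grip_width: 0.317
```

Run:
```python
from h import *
p,d,ci=shot('wrist','w3');o=get_obs();print(o['position'],R.from_quat(o['ee_rot']).as_matrix()[:,2])
p,d,ci=shot('top','t3')
cv2.imwrite('pics/t3c.png',cv2.resize(p[130:220,130:400],None,fx=2.9,fy=2.9,interpolation=cv2.INTER_CUBIC)[:,:,::-1])
```

```text
[ 0.54686945 -0.02569772  0.16828089] [ 0.99865431  0.051842   -0.00140851]
```

View pics/w3.png

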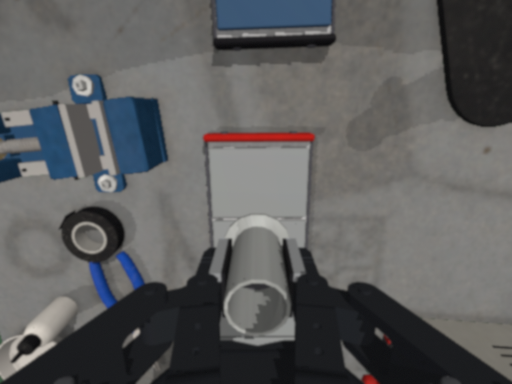

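The stub is held upright in the jaws. The assembly rack's left cheek is at row 137 (cols 205..315), and the line between the first two bays is at row 217. I'll measure the bay from these.

Run:
```python
from h import *
p,d,ci=load('wrist')
hsv=cv2.cvtColor(p,cv2.COLOR_RGB2HSV);H,S,V=[hsv[...,i].astype(int) for i in range(3)]
m=((H<6)|(H>174))&(S>150);m[160:]=0
q=np.argwhere(m)[:,::-1];W=np.array([px(ci,u,v,.02)[:2] for u,v in q],np.float32)*1000;r=cv2.minAreaRect(W);print(r)
for u,v in[(214,144),(306,144),(215,217),(306,217),(260,217)]:print(px(ci,u,v,.014).round(4))
```

```text
((545.0325927734375, 22.972373962402344), (107.76805877685547, 7.657704830169678), 3.3918111324310303)
[0.5004 0.0128 0.014 ]
[0.5936 0.0174 0.014 ]
[ 0.5019 -0.0665  0.014 ]
[ 0.6015 -0.0615  0.014 ]
[ 0.5512 -0.064   0.014 ]
```

Request:
{"method": "move_arm", "body": {
  "motion": "0.001 0 -0.05 0; 0.001 0 -0.09 0; 0.001 0 -0.12 0; 0.001 0 -0.132 0; 0.001 0 -0.139 0; 0.001 0 -0.139 0; 0.001 0 -0.139 0"
}}

```text
clock: 6.98
position: [0.5491, -0.0266, 0.0312]
ee_rot: [-0.018, 0.706, 0.018, 0.707]
ft_force: [0.3, 0.2, -0.3]
grip_width: 0.319
```

Request:
{"method": "move_arm", "body": {
  "motion": "0 0 0 0; 0 0 0 0; 0 0 0 0; 0 0 0 0; 0 0 0.02 0; 0 0 0.06 0; 0 0 0.11 0; 0 0.04 0.14 0; 0 0.08 0.15 0; 0 0.08 0.15 0",
  "grip": 0.6
}}

```text
clock: 8.22
position: [0.5486, 0.0574, 0.1831]
ee_rot: [-0.02, 0.706, 0.021, 0.708]
ft_force: [-1.0, 0.9, -0.3]
grip_width: 0.603
```

Request:
{"method": "move_arm", "body": {
  "motion": "0 0.05 0.02 0.03; 0 0.1 0.04 0.03; 0 0.15 0.06 0.03; -0.005 0.2 0.07 0.03; -0.01 0.25 0.07 0.03; -0.013 0.27 0.07 0.03; -0.013 0.27 0.07 0.03; -0.013 0.27 0.07 0.03",
  "grip": 0.55
}}

```text
clock: 9.22
position: [0.5362, 0.3215, 0.2505]
ee_rot: [-0.028, 0.706, 0.028, 0.707]
ft_force: [0.5, -0.6, 0.7]
grip_width: 0.55
```

Run:
```python
from h import *
p,d,ci=shot('wrist','w4');o=get_obs();print(o['position'],R.from_quat(o['ee_rot']).as_matrix()[:,2],o['joint_pos'])
p,d,ci=shot('top','t4')
cv2.imwrite('pics/t4c.png',cv2.resize(p[130:220,130:400],None,fx=2.9,fy=2.9,interpolation=cv2.INTER_CUBIC)[:,:,::-1])
```

```text
[0.53630706 0.32130797 0.25049886] [9.96908870e-01 7.85655042e-02 4.08106280e-04] [-0.00207485  0.44321281 -0.83646932  1.39747013  0.32767146  1.44351908
 -0.7523984 ]
```

View pics/w4.png

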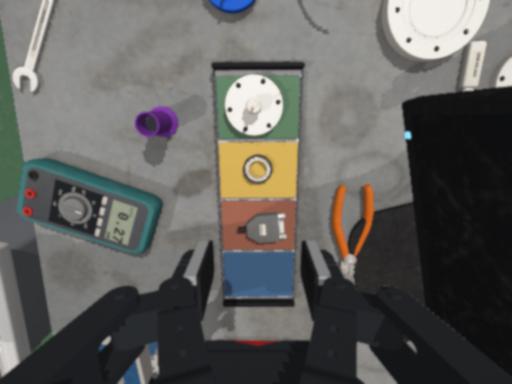

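View pics/t4c.png

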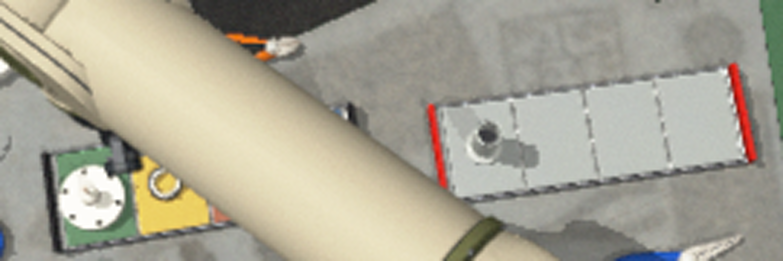

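The stub stands in the middle of the left bay of the red-ended rack. In the wrist view the feedthrough's flange is centred near (254,104) and the ring near (258,169).

Run:
```python
from h import *
p,d,ci=load('wrist')
a=cv2.resize(p[60:150,205:310],None,fx=6,fy=6,interpolation=cv2.INTER_CUBIC)
cv2.imwrite('pics/w4c.png',a[:,:,::-1])
```

```text
(no output)
```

View pics/w4c.png

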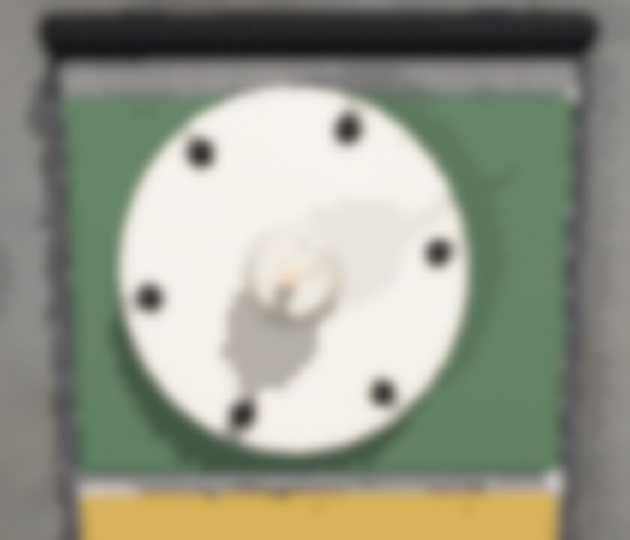

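Run:
```python
from h import *
p,d,ci=load('wrist')
print(px(ci,253.6,104.4,.027),px(ci,253.7,104.8,.048),px(ci,257.5,169,.022), ci['eye'])
```

```text
[0.52556767 0.40134229 0.027     ] [0.52595674 0.40077961 0.048     ] [0.53659717 0.32186554 0.022     ] [0.52980435 0.39889263 0.39244384]
```

Request:
{"method": "move_arm", "body": {
  "motion": "-0.006 0.04 -0.02 0; -0.0105 0.08 -0.06 0; -0.0105 0.08 -0.1 0; -0.0105 0.08 -0.13 0; -0.0105 0.08 -0.13 0; -0.0105 0.08 -0.13 0; -0.0105 0.08 -0.13 0"
}}

```text
clock: 10.2
position: [0.5257, 0.4036, 0.1222]
ee_rot: [-0.028, 0.706, 0.029, 0.707]
ft_force: [0.3, 0.6, 0.1]
grip_width: 0.548
```

Run:
```python
from h import *
p,d,ci=shot('wrist','w5');o=get_obs();print(o['position'])
cv2.imwrite('pics/w5c.png',cv2.resize(p[130:330,160:360],None,fx=3,fy=3,interpolation=cv2.INTER_CUBIC)[:,:,::-1])
```

```text
[0.52555541 0.40355679 0.12195136]
```

View pics/w5c.png

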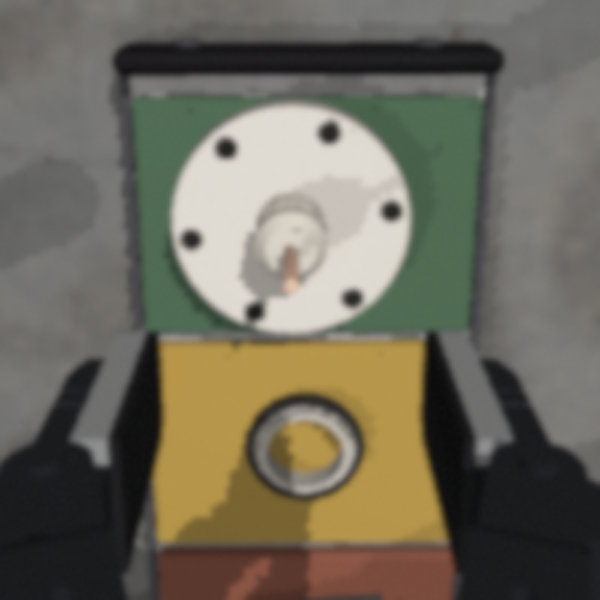

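The flange is centred at crop (291,218), the pin tip is at (291,285), and the jaws straddle them.

Run:
```python
from h import *
p,d,ci=load('wrist')
print(px(ci,256.7,202.4,.027),px(ci,160+291/3-.3,130+285/3-.3,.073))
```

```text
[0.52548424 0.40251763 0.027     ] [0.52555911 0.40092272 0.073     ]
```

Aligned. I'll descend and grip the stem.

Request:
{"method": "move_arm", "body": {
  "motion": "0 -0.001 -0.04 0; 0 -0.001 -0.07 0; 0 -0.001 -0.085 0; 0 -0.001 -0.09 0; 0 -0.001 -0.09 0; 0 -0.001 -0.09 0"
}}

```text
clock: 11.0
position: [0.5254, 0.4028, 0.0316]
ee_rot: [-0.028, 0.706, 0.029, 0.707]
ft_force: [-0.2, 0.4, -0.5]
grip_width: 0.551
```

Request:
{"method": "move_arm", "body": {
  "motion": "0 0 0 0; 0 0 0 0; 0 0 0 0; 0 0 0 0; 0 0 0 0; 0 0 0 0; 0 0 0 0",
  "grip": 0,
  "force": 60
}}

```text
clock: 11.88
position: [0.5253, 0.4025, 0.0312]
ee_rot: [-0.028, 0.706, 0.029, 0.707]
ft_force: [-0.2, -1.2, 7.5]
grip_width: 0.206
```

Request:
{"method": "move_arm", "body": {
  "motion": "0 0 0.02 0; 0 0 0.06 0; 0 0 0.11 0; 0 0 0.15 0; 0 0 0.15 0; 0 0 0.15 0"
}}

```text
clock: 12.62
position: [0.5245, 0.4017, 0.1795]
ee_rot: [-0.029, 0.707, 0.028, 0.706]
ft_force: [-0.1, 0.9, -5.5]
grip_width: 0.201
```

Request:
{"method": "move_arm", "body": {
  "motion": "0 -0.04 0 0; 0.005 -0.09 0 0; 0.01 -0.14 0 0; 0.01 -0.19 0 0; 0.015 -0.24 0 0; 0.02 -0.29 0 0; 0.02 -0.34 0 -0.01; 0.025 -0.39 0 -0.02; 0.03 -0.44 0 -0.03; 0.03 -0.49 0 -0.03"
}}

```text
clock: 13.88
position: [0.5538, -0.0894, 0.1787]
ee_rot: [-0.018, 0.708, 0.018, 0.706]
ft_force: [1.1, -0.3, -3.9]
grip_width: 0.202
```

Request:
{"method": "move_arm", "body": {
  "motion": "0 -0.05 0 0; 0 -0.1 0 0; 0.005 -0.14 0 0; 0.005 -0.17 0 0; 0.0055 -0.178 0 0; 0.0055 -0.178 0 0; 0.0055 -0.178 0 0"
}}

```text
clock: 14.75
position: [0.5605, -0.2639, 0.18]
ee_rot: [-0.018, 0.707, 0.019, 0.707]
ft_force: [0.6, 0.4, -4.7]
grip_width: 0.208
```

Run:
```python
from h import *
p,d,ci=shot('wrist','w6');o=get_obs();print(o['position'],R.from_quat(o['ee_rot']).as_matrix()[:,2],o['grip_width'],o['joint_pos'])
```

```text
[ 0.56058267 -0.26403266  0.1801842 ] [ 9.98589744e-01  5.30895193e-02 -1.58660939e-04] 0.20286363356587583 [ 0.84396203  0.42100322 -0.62062108  1.51724439  0.24977339  1.28405134
  0.24688368]
```

View pics/w6.png

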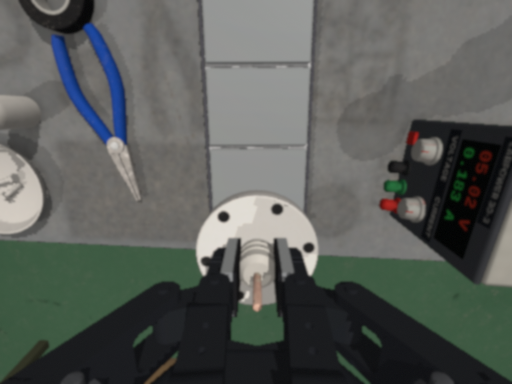

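The feedthrough is held level. Bay lines are at rows 65 and 147.

Run:
```python
from h import *
p,d,ci=load('wrist')
for u,v in[(258,65),(258,147),(211,147),(307,147),(211,210)]:print(px(ci,u,v,.014).round(4))
```

```text
[ 0.555  -0.1471  0.014 ]
[ 0.5592 -0.2266  0.014 ]
[ 0.5095 -0.2292  0.014 ]
[ 0.6111 -0.2238  0.014 ]
[ 0.5099 -0.3001  0.014 ]
```

Request:
{"method": "move_arm", "body": {
  "motion": "0.001 -0.002 -0.05 0; 0.001 -0.002 -0.1 0; 0.001 -0.002 -0.13 0; 0.001 -0.002 -0.142 0; 0.001 -0.002 -0.148 0; 0.001 -0.002 -0.148 0; 0.001 -0.002 -0.148 0"
}}

```text
clock: 15.68
position: [0.5621, -0.268, 0.0336]
ee_rot: [-0.018, 0.706, 0.018, 0.707]
ft_force: [-0.7, -0.8, -5.3]
grip_width: 0.203
```

Request:
{"method": "move_arm", "body": {
  "motion": "0 0 0 0; 0 0 0 0; 0 0 0 0; 0 0 0 0; 0 0 0.02 0; 0 0 0.06 0; 0 0 0.11 0; 0 0 0.15 0; 0 0 0.15 0",
  "grip": 0.5
}}

```text
clock: 16.8
position: [0.5634, -0.2681, 0.1876]
ee_rot: [-0.019, 0.705, 0.017, 0.709]
ft_force: [-0.3, -0.4, -0.5]
grip_width: 0.5
```

Run:
```python
from h import *
p,d,ci=shot('wrist','w7');o=get_obs();print(o['position'],o['grip_width'])
```

```text
[ 0.56231767 -0.26789571  0.18514442] 0.5000106700808349
```

View pics/w7.png

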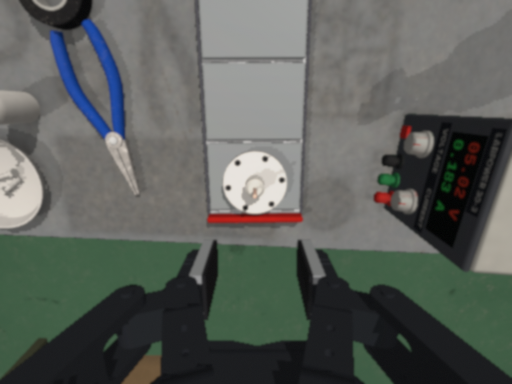

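The feedthrough sits in the right-hand bay, with its flange at (255,183). I'll verify that and go for the ring.

Run:
```python
from h import *
p,d,ci=load('wrist')
print(px(ci,255.3,183,.027),px(ci,254,141,.014),px(ci,255,218,.02))
```

```text
[ 0.56235257 -0.26946097  0.027     ] [ 0.55884233 -0.22624223  0.014     ] [ 0.56413422 -0.31279467  0.02      ]
```

Request:
{"method": "move_arm", "body": {
  "motion": "0 0.05 0 0; 0 0.1 0 0; -0.005 0.15 0 0; -0.005 0.2 0 0; -0.01 0.25 0 0; -0.01 0.3 0 0; -0.015 0.35 0 0; -0.02 0.4 0 0; -0.025 0.45 0 0.02; -0.025 0.5 0 0.03"
}}

```text
clock: 18.1
position: [0.5356, 0.2335, 0.182]
ee_rot: [-0.029, 0.707, 0.029, 0.706]
ft_force: [0.2, -0.3, -0.1]
grip_width: 0.497
```

Request:
{"method": "move_arm", "body": {
  "motion": "0 0.04 -0.02 0; 0 0.06 -0.05 0; 0 0.06 -0.06 0; 0 0.06 -0.06 0; 0 0.06 -0.06 0; 0 0.06 -0.06 0",
  "grip": 0.65
}}

```text
clock: 18.85
position: [0.5372, 0.2916, 0.1234]
ee_rot: [-0.028, 0.706, 0.028, 0.707]
ft_force: [0.3, 0.2, -0.6]
grip_width: 0.651
```

Run:
```python
from h import *
p,d,ci=shot('wrist','w8');o=get_obs();print(o['position'],o['grip_width'],R.from_quat(o['ee_rot']).as_matrix()[:,2])
cv2.imwrite('pics/w8c.png',cv2.resize(p[80:300,140:370],None,fx=2.7,fy=2.7,interpolation=cv2.INTER_CUBIC)[:,:,::-1])
```

```text
[0.53697841 0.29176938 0.12321262] 0.6534012991339404 [0.99680555 0.07985509 0.00136325]
```

View pics/w8c.png

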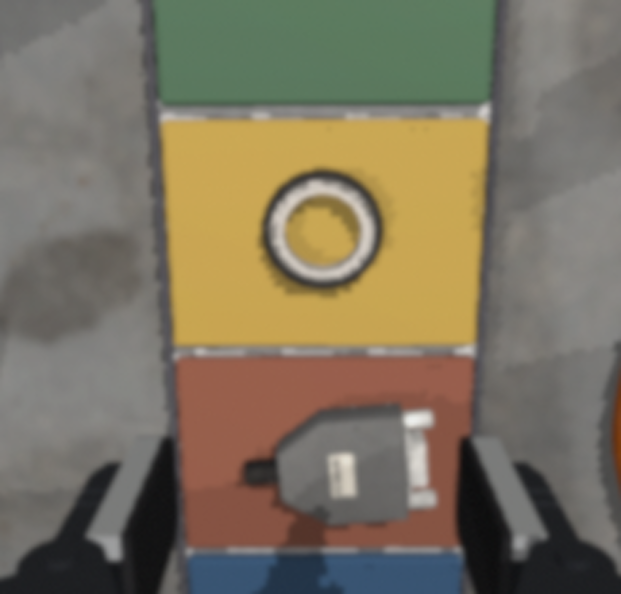

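The ring is at crop (323,229), and the middle of the plug's body is at about (366,465).

Run:
```python
from h import *
p,d,ci=load('wrist')
f=lambda x,y,z:px(ci,140+x/2.7-.3,80+y/2.7-.3,z).round(4)
print('ring',f(323,229,.021))
for x,y in[(330,410),(400,406),(330,524),(405,520),(366,465)]:print(f(x,y,.027))
print('ends',f(245,472,.021),f(434,458,.021))
```

```text
ring [0.5366 0.3223 0.021 ]
[0.5437 0.263  0.027 ]
[0.5668 0.2662 0.027 ]
[0.5474 0.2198 0.027 ]
[0.5733 0.2235 0.027 ]
[0.5577 0.2436 0.027 ]
ends [0.5164 0.2345 0.021 ] [0.5817 0.245  0.021 ]
```

Request:
{"method": "move_arm", "body": {
  "motion": "0 0.03 -0.03 0; 0 0.03 -0.07 0; 0 0.03 -0.095 0; 0 0.03 -0.1085 0; 0 0.03 -0.1085 0; 0 0.03 -0.1085 0; 0 0.03 -0.1085 0"
}}

```text
clock: 19.77
position: [0.537, 0.3226, 0.015]
ee_rot: [-0.028, 0.706, 0.029, 0.707]
ft_force: [-0.7, -0.9, 0.1]
grip_width: 0.65
```

Request:
{"method": "move_arm", "body": {
  "motion": "0 0 0 0; 0 0 0 0; 0 0 0 0; 0 0 0 0; 0 0 0 0; 0 0 0 0",
  "grip": 0,
  "force": 30
}}

```text
clock: 20.52
position: [0.5368, 0.3224, 0.0148]
ee_rot: [-0.029, 0.706, 0.029, 0.707]
ft_force: [-1.2, -1.3, 5.9]
grip_width: 0.425
```

Request:
{"method": "move_arm", "body": {
  "motion": "0 0 0.02 0; 0 0 0.06 0; 0 0 0.11 0; 0 0 0.15 0; 0 0 0.15 0"
}}

```text
clock: 21.15
position: [0.5376, 0.3238, 0.1687]
ee_rot: [-0.028, 0.704, 0.03, 0.709]
ft_force: [-0.5, -1.3, -0.2]
grip_width: 0.425
```

Run:
```python
from h import *
p,d,ci=shot('wrist','w9');o=get_obs();print(o['position'],o['grip_width'])
cv2.imwrite('pics/w9c.png',cv2.resize(p[180:384,130:390],None,fx=2.7,fy=2.7,interpolation=cv2.INTER_CUBIC)[:,:,::-1])
```

```text
[0.53691307 0.3228946  0.16625634] 0.4290028511563788
```

View pics/w9c.png

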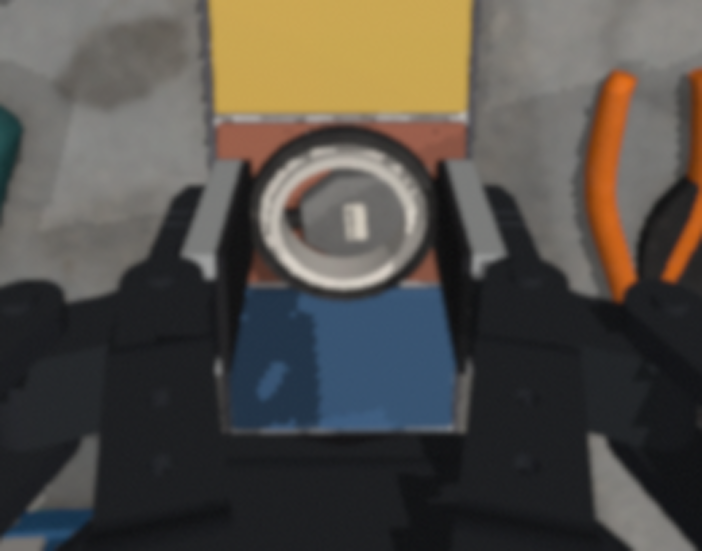

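The ring is held level between the pads. Carrying it to the third bay.

Request:
{"method": "move_arm", "body": {
  "motion": "0 -0.05 0 0; 0 -0.1 0 0; 0.005 -0.15 0 0; 0.005 -0.2 0 0; 0.01 -0.25 0 0; 0.01 -0.3 0 -0.01; 0.015 -0.35 0 -0.02; 0.02 -0.4 0 -0.03; 0.02 -0.45 0 -0.03; 0.02 -0.5 0 -0.03"
}}

```text
clock: 22.45
position: [0.5556, -0.1792, 0.163]
ee_rot: [-0.018, 0.707, 0.018, 0.706]
ft_force: [0.4, 0.1, -0.8]
grip_width: 0.424
```

Request:
{"method": "move_arm", "body": {
  "motion": "0 -0.009 -0.02 0; 0 -0.009 -0.06 0; 0 -0.009 -0.1 0; 0 -0.009 -0.13 0; 0 -0.009 -0.14 0; 0 -0.009 -0.14 0; 0 -0.009 -0.14 0"
}}

```text
clock: 23.32
position: [0.5572, -0.1866, 0.0251]
ee_rot: [-0.018, 0.706, 0.018, 0.707]
ft_force: [0.6, -0.4, -0.7]
grip_width: 0.423
```

Request:
{"method": "move_arm", "body": {
  "motion": "0 0 -0.006 0; 0 0 -0.0095 0; 0 0 -0.0095 0; 0 0 -0.0095 0"
}}

```text
clock: 23.82
position: [0.5565, -0.1869, 0.0148]
ee_rot: [-0.018, 0.707, 0.018, 0.707]
ft_force: [-2.4, 0.2, 5.3]
grip_width: 0.427
```

Request:
{"method": "move_arm", "body": {
  "motion": "0 0 0 0; 0 0 0 0; 0 0 0 0; 0 0 0.01 0; 0 0 0.05 0; 0 0 0.1 0; 0 0 0.13 0; 0 0 0.13 0; 0 0 0.13 0",
  "grip": 0.65
}}

```text
clock: 24.95
position: [0.5561, -0.1868, 0.1441]
ee_rot: [-0.018, 0.707, 0.018, 0.707]
ft_force: [-0.1, -0.3, -0.5]
grip_width: 0.65
```

Run:
```python
from h import *
p,d,ci=shot('wrist','w10');o=get_obs();print(o['position'],o['grip_width'])
```

```text
[ 0.55579396 -0.18664391  0.14354135] 0.6505527956339764
```

View pics/w10.png

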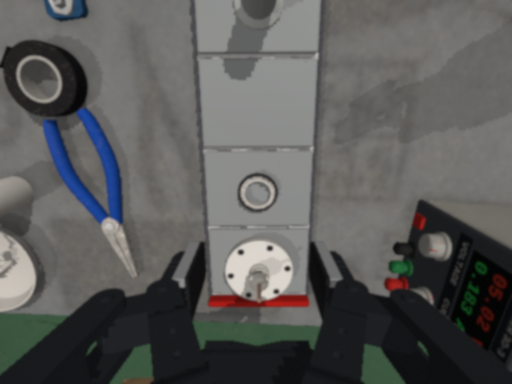

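The ring is centred in the third bay at (258,192), and the feedthrough is undisturbed. Next is the plug.

Request:
{"method": "move_arm", "body": {
  "motion": "0 0.04 0.02 0.1; 0 0.08 0.04 0.25; 0 0.12 0.04 0.4; 0 0.165 0.04 0.55; 0 0.21 0.04 0.7; 0 0.255 0.04 0.86; 0 0.3 0.04 1.02; 0 0.345 0.04 1.18; 0 0.39 0.04 1.34; 0.001 0.428 0.04 1.5"
}}

```text
clock: 26.25
position: [0.5566, 0.2429, 0.1833]
ee_rot: [-0.496, 0.504, 0.497, 0.503]
ft_force: [0.3, -0.6, 0.5]
grip_width: 0.65
```

Request:
{"method": "move_arm", "body": {
  "motion": "0 0 0 0.16; 0 0 0 0.16; 0 0 0 0.16; 0 0 0 0.16; 0 0 0 0.16"
}}

```text
clock: 26.88
position: [0.5575, 0.2408, 0.1844]
ee_rot: [0.534, -0.464, -0.533, -0.464]
ft_force: [0.1, 1.7, -0.4]
grip_width: 0.651
```

Run:
```python
from h import *
p,d,ci=shot('wrist','w11');o=get_obs();z=R.from_quat(o['ee_rot']).as_matrix()[:,2];print(o['position'],o['grip_width'],z,np.arctan2(z[1],z[0]),o['joint_pos'])
```

```text
[0.5574582  0.24098738 0.18441197] 0.6472924700356677 [-1.38561752e-01  9.90353784e-01 -1.56346920e-04] 1.709805337975535 [ 0.31137168  0.54827051 -1.08555251  1.53169183  0.49123329  1.35964905
  0.89219782]
```

View pics/w11.png

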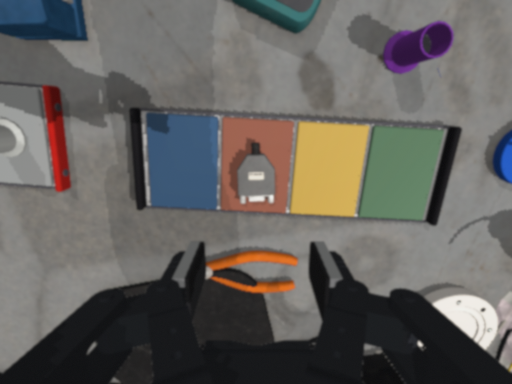

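The plug's axis is upright in the image at column 256, midway between the fingers. Descending.

Request:
{"method": "move_arm", "body": {
  "motion": "0 0 -0.05 0; 0 0 -0.1 0; 0 0 -0.14 0; 0 0 -0.16 0; 0 0 -0.169 0; 0 0 -0.169 0; 0 0 -0.169 0"
}}

```text
clock: 27.8
position: [0.5582, 0.2417, 0.0167]
ee_rot: [0.534, -0.463, -0.533, -0.464]
ft_force: [-0.7, -0.5, -0.2]
grip_width: 0.648
```

Request:
{"method": "move_arm", "body": {
  "motion": "0 0 0 0; 0 0 0 0; 0 0 0 0; 0 0 0 0; 0 0 0 0; 0 0 0 0",
  "grip": 0,
  "force": 30
}}

```text
clock: 28.55
position: [0.5581, 0.2416, 0.0165]
ee_rot: [0.534, -0.463, -0.533, -0.464]
ft_force: [-0.9, -0.4, 6.7]
grip_width: 0.458
```

Request:
{"method": "move_arm", "body": {
  "motion": "0 0 0.02 0; 0 0 0.06 0; 0 0 0.11 0; 0 0 0.15 0; 0 0 0.15 0; 0 0 0.15 0"
}}

```text
clock: 29.3
position: [0.5572, 0.241, 0.1655]
ee_rot: [0.534, -0.464, -0.534, -0.464]
ft_force: [0.4, -0.4, -0.6]
grip_width: 0.455
```

Run:
```python
from h import *
p,d,ci=shot('wrist','w12');o=get_obs();z=R.from_quat(o['ee_rot']).as_matrix()[:,2];print(o['position'],o['grip_width'],np.arctan2(z[1],z[0]))
cv2.imwrite('pics/w12c.png',cv2.resize(p[130:384,130:390],None,fx=2.3,fy=2.3,interpolation=cv2.INTER_CUBIC)[:,:,::-1])
```

```text
[0.55702973 0.24087154 0.16481994] 0.4589703170674343 1.7109929942271793
```

View pics/w12c.png

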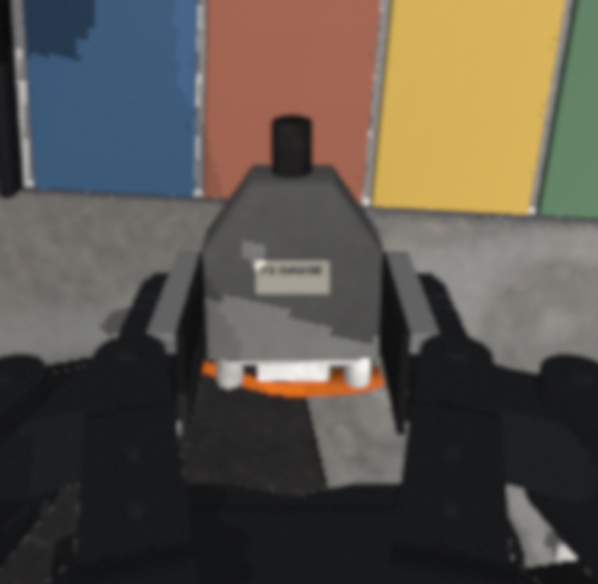

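The plug is held straight, cable end toward the robot. Carrying it to the second bay.

Request:
{"method": "move_arm", "body": {
  "motion": "0 -0.05 0 0; 0 -0.1 0 0; 0 -0.15 0 -0.03; 0 -0.2 0 -0.06; 0 -0.25 0 -0.09; 0.0045 -0.3 0 -0.09; 0.0045 -0.34 0 -0.09; 0.0045 -0.347 0 -0.09; 0.0045 -0.347 0 -0.09; 0.0045 -0.347 0 -0.09"
}}

```text
clock: 30.6
position: [0.5618, -0.1039, 0.1652]
ee_rot: [-0.513, 0.487, 0.513, 0.487]
ft_force: [0.2, -0.1, -0.7]
grip_width: 0.46
```

Run:
```python
from h import *
p,d,ci=shot('wrist','w13');o=get_obs();z=R.from_quat(o['ee_rot']).as_matrix()[:,2];print(o['position'],o['grip_width'],np.arctan2(z[1],z[0]))
```

```text
[ 0.56187028 -0.10399159  0.16528901] 0.45687351973543633 1.6234755864463557
```

View pics/w13.png

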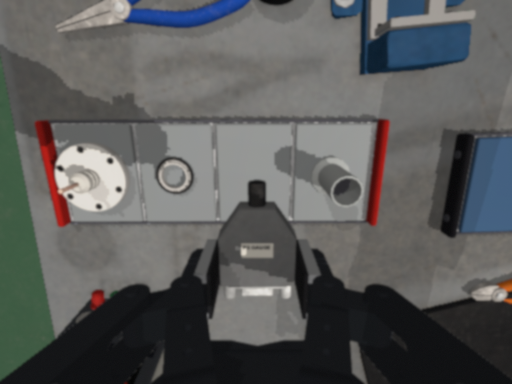

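All three placed parts are standing well. Lowering the plug.

Request:
{"method": "move_arm", "body": {
  "motion": "0 -0.002 -0.05 0; 0 -0.002 -0.1 0; 0 -0.002 -0.13 0; 0 -0.002 -0.142 0; 0 -0.002 -0.148 0; 0 -0.002 -0.148 0; 0 -0.002 -0.148 0"
}}

```text
clock: 31.52
position: [0.5626, -0.1078, 0.0184]
ee_rot: [0.513, -0.487, -0.512, -0.488]
ft_force: [-1.0, 0.4, -0.1]
grip_width: 0.457
```

Request:
{"method": "move_arm", "body": {
  "motion": "0 0 0 0; 0 0 0 0; 0 0 0 0; 0 0 0.01 0; 0 0 0.04 0; 0 0 0.09 0; 0 0 0.14 0; 0 0 0.17 0; 0 0 0.17 0",
  "grip": 0.65
}}

```text
clock: 32.65
position: [0.5632, -0.1075, 0.1904]
ee_rot: [0.514, -0.487, -0.511, -0.488]
ft_force: [-0.1, -0.1, -0.6]
grip_width: 0.649
```

Run:
```python
from h import *
p,d,ci=shot('wrist','w14');o=get_obs();print(o['position'],o['grip_width'])
```

```text
[ 0.56231398 -0.10771553  0.18855495] 0.6508918659753746
```

View pics/w14.png

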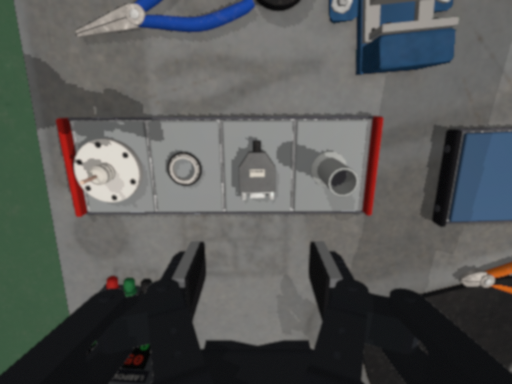

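All four are in their bays. I'll check positions in an enlarged crop.

Run:
```python
from h import *
p,d,ci=load('wrist')
cv2.imwrite('pics/w14c.png',cv2.resize(p[110:225,50:250],None,fx=4,fy=4,interpolation=cv2.INTER_CUBIC)[:,:,::-1])
cv2.imwrite('pics/w14d.png',cv2.resize(p[110:225,210:400],None,fx=4,fy=4,interpolation=cv2.INTER_CUBIC)[:,:,::-1])
```

```text
(no output)
```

View pics/w14c.png

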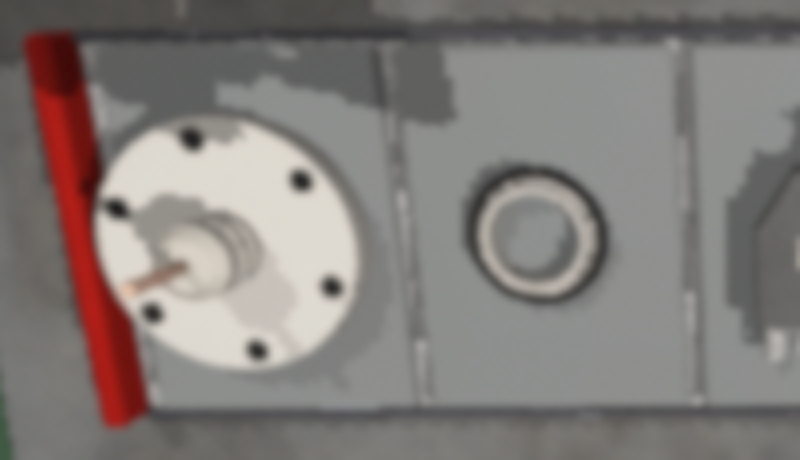

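View pics/w14d.png

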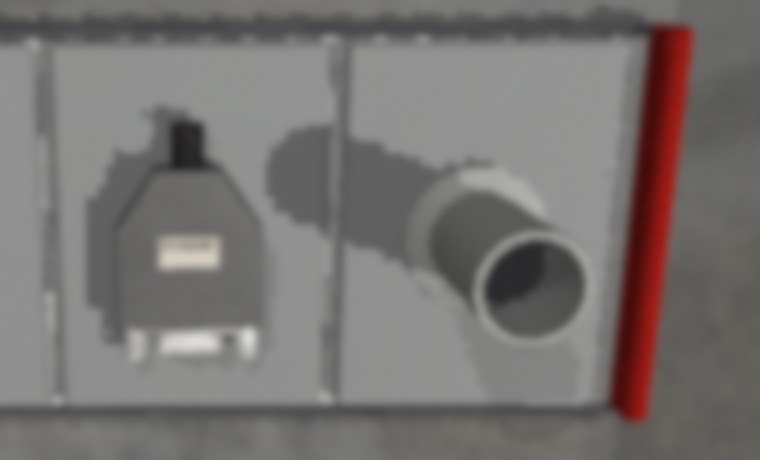

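Run:
```python
from h import *
p,d,ci=load('wrist')
L=lambda x,y,z:px(ci,50+x/4-.4,110+y/4-.4,z)[:2]
Q=lambda x,y,z:px(ci,210+x/4-.4,110+y/4-.4,z)[:2]
m80=(L(380,42,.014)+L(427,402,.014))/2; z0=(L(683,42,.014)+L(700,402,.014))/2; p80=(Q(341,42,.014)+Q(327,400,.014))/2
print(m80,z0,p80)
y=(p80-m80);print(np.linalg.norm(y));y/=np.linalg.norm(y);x=np.array([y[1],-y[0]]);o=(m80+z0+p80)/3
for n,P in [('feed',L(227,242,.027)),('ring',L(538,234,.021)),('plug',(Q(187,122,.021)+Q(192,358,.021))/2),('tube',Q(532,287,.074))]:
    print(n,P.round(4),'rack x,y mm',((P-o)@x*1000).round(1),((P-o)@y*1000).round(1))
```

```text
[ 0.55696151 -0.22603859] [ 0.55294657 -0.14580676] [ 0.54870148 -0.06720155]
0.1590516705750003
feed [ 0.5596 -0.2693] rack x,y mm 0.3 -123.1
ring [ 0.5545 -0.1871] rack x,y mm -0.5 -40.8
plug [ 0.5532 -0.1073] rack x,y mm 2.4 39.0
tube [ 0.5479 -0.0286] rack x,y mm 1.2 117.9
```

```bash
python3 -c "
from h import *
o=get_obs();print(o['clock'],o['ft_force'].round(2));print(hand_in())"
```

```text
32.7 [-0.92  0.02 -0.97]
the job is handed in; nothing more can be done
None
```

I moved all four parts to the red-ended rack in reverse order and handed the job in at 32.7 s. From the left, the order is now pipe stub, plug, centering ring, feedthrough, each the same way up as before and released. Nothing was knocked over.

Last check, from the final wrist picture (offset from bay centre, in mm):

| Part | Across the row (limit 15) | Along the row (limit 12) |
|---|---|---|
| Pipe stub | +1.2 | -2.1 |
| Plug | +2.4 | -1.0 |
| Centering ring | -0.5 | -0.8 |
| Feedthrough | +0.3 | -3.1 |

- **State at hand-in:** the gripper was open and clear above the rack, with wrist force readings at noise level. I judged "upright" by eye from the pictures, and I did not measure the height of each underside.
- **Disagreement:** the task says the plug's x lies along the row at the start, but the pictures showed it lying across the row with its cable end toward the robot. I kept that orientation.

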